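# Free the deck clamp and seat the tube block on the mixer

### The arm

A 7-joint arm with a two-finger parallel gripper is mounted at the origin on the work surface. World frame = base frame: x ahead of the robot, y to its left, z up, the work surface at z = 0. Lengths are in m, angles in rad, forces in N, time in s.
With the tool pointing down it reaches from about 0.4 to 0.875 m from the base axis. Payload 19.3 kg.
Tool frame: the origin (TCP) lies on the centre line of the jaws, within the pads' length; the fingertips stand manip.tips_ahead ahead of it and the grasp point (between the pads) lies 2 mm behind it (manip.tips_ahead is the distance from the TCP to the fingertips, in m); z points along the fingers, y is the line along which they close (so a half turn about z gives the same grasp; the last joint's range is limited). The gripper opens to 85 mm and grips with 20 to 120 N. Pads are 22 mm wide; open, the fingers measure 114 mm over their backs; the gripper's body (76 mm by 85 mm) begins 54 mm behind the grasp point. The pads swing forward as they close: fully open they stand 13 mm farther back than shut.
Start: joints at [-1.195, 0.521, -0.036, 1.599, 0.021, 1.021, -0.113], TCP at [0.27, 0.564, 0.248] pointing down, gripper open.
Joint ranges: [-2.91, 2.91], [-0.3, 2.13], [-1.5, 1.42], [0.17, 2.43], [-1.26, 4.41], [0.16, 1.93], [-2.52, 2.52]. Speed limits (rad/s): [1.89, 1.89, 2.39, 2.39, 3.01, 3.01, 3.01].

### API

Orientations are given as a unit quaternion [w, x, y, z].
In Python, from rig import manip, camera gives the robot as it stands.
- The arm moves only by the tool arm_command, never from a script. Its argument "motion" is a list that holds one entry, the list of rows, each a list of 7 numbers: the shift along the tool's x, y, z normalised to -1 to 1, where 1 is 0.15 m, then the turn, a rotation vector about the tool's x, y, z normalised to -1 to 1, where 1 is 360 degrees, then the opening, from -1 (shut) to 1 (fully open). In form: [[[tx, ty, tz, wx, wy, wz, jaw], ...]]. A call has exactly 5 rows; each row is the pose to reach, as a shift and turn from the pose commanded when the call began, along the tool's axes at that moment, turning the shorter way round; what a row does not reach only later rows make up. A row lasts 1/12 s, in which the tool goes at most 41.7 mm and 7.16 degrees, less where a joint would pass 70% of its speed; a pose out of reach is approached as far as the arm can. A call with a number of a shift or a turn outside -1 to 1 is refused whole. A call with a gripper value outside its range is refused whole. The fingers move at their own pace and stop on an object; the grip force is fixed at half the most. Time passes only in rows, so rows that repeat a pose let the fingers close, or fill a call up. It gives the time, the measured TCP pose, the force, the opening and the grip force at its end, in the units of the state.
- manip.sense(): the state, without advancing time (a new reading comes with each control period).
- camera(name): name is "side" or "top"; returns a dict with "image" (420x560x3 uint8, red, green, blue), "mtx" (3x3 intrinsics, pixels), "R" (3x3) and "t" (3): a world point X has camera coordinates R X + t. Camera axes: x right, y down, z forward; pixel columns grow to the right and rows downward; lengths in m; the calibration is good to about 2 mm. A picture is of the moment at which its call begins. There is no depth.
- manip.finish_job(): hands the job in; it is judged then, once.
The state is a dict: "t": time; "joint_pos": joint angles; "joint_vel": joint speeds; "joint_torque": joint torques, N m; "position": TCP position; "orientation": TCP orientation; "force": force on the tool from outside, world axes, zero at the start; "ft_torque": the same for the moment, N m; "opening": opening from 0.0 (shut) to 1.0 (fully open); "gripper_force": force on a finger pad.
Only numpy, scipy, OpenCV 4.12 (cv2) and the standard library are available. Lean on these libraries where they do the work, as an engineer would, in place of code of your own. Each camera call takes 0.05 s, during which the arm holds its last target. There are 200 camera calls.

### The job

Get the block mixer ready: its deck clamp is tight, so break the wing knob loose with a firm anticlockwise twist and swing the clamp's tongue right out, clear of the deck where the block goes. Then take the tube block by its handle and lower it over the two locating pins until its base plate sits flush on the deck - set it down gently, do not let it drop. Leave the clamp swung out, as the tubes go in before it is locked again, and leave the other things on the bench where they are.

Things in the scene. Friction and masses are not known exactly. Their poses are not given: they have to be found in the camera images.
- mixer_seat (a point): Block mixer: fixed white bench instrument, 238 mm deep, 240 wide, standing left or right. Its flat aluminium deck, 175 x 190 mm, is 92 mm above the bench. This point is on the deck's top face midway between its two pins, where the centre of the block's underside must come to rest. z up, y from right pin to left pin, x away from the clamp (away from the robot at yaw 0).
- pin_left (a point): Tip of the left locating pin: a steel pin of 10 mm diameter standing 18 mm above the deck, straight for 11 mm, then tapering to 4 mm diameter at the tip. It stands 61 mm along +y of mixer_seat.
- pin_right (a point): Tip of the right locating pin, same size, 61 mm along -y of mixer_seat (pins 122 mm apart).
- clamp_grip (a point): Turn clamp at the deck's front edge, on a vertical axis 75 mm along -x of mixer_seat. Its black wing knob is an upright flat bar 48 mm long, 14 thick, 40 tall (13.5 to 53.5 mm above the deck). This point is on the axis, 39 mm above the deck, the height to grip at; its x axis runs along the wing and points as the tongue does, so it turns with the knob.
- clamp_tongue (a point): Tip of the clamp's steel tongue, a flat finger under the wing, 16 mm wide and 6 thick, reaching 34 mm from the axis, its underside 7.5 mm above the deck (this point is half-way up it). Shut, it points along mixer_seat's +x over the place of the base plate's front edge and bars the block.
- clamp (a joint): Turn of the clamp, rad: 0 shut and tight, as it starts; it grows anticlockwise seen from above to a stop at 1.35 (tongue nearly along the deck's front edge, towards mixer_seat's +y). The tongue clears the base plate from about 1.1. It is an over-centre cam: 0.28 N m breaks it loose, this fades to under 0.08 N m past 0.75 rad, then it turns easily to the stop and stays where left.
- block_grip (a point): Tube block, loose on the bench, 0.45 to 0.7 kg: a bare aluminium base plate 110 x 150 x 6 mm (x, y, z) carries a block 66 x 90 x 28 mm with sixteen wells and a bridge handle. This point is the centre of the handle's black bar: 70 mm long along x, 12 wide, 12 tall, 66 mm above the plate's underside, 26 mm clear above the block, on two 8 mm posts 56 mm apart.
- block_base (a point): Centre of the underside of the block's base plate, axes as block_grip (z up). The plate's two pin holes go right through: 13 mm diameter, 61 mm along +y and -y of this point, near the plate's short edges. The block is the same after a half turn, and fits either way round.
- tube_rack: Bystander: pale blue rack of capped microtubes, 100 x 56 x 48 mm. Origin: centre of the underside, as for all bystanders.
- dish: Bystander: covered culture dish, 63 mm diameter, 13 mm high, beside the tube block.
- marker: Bystander: white marker pen with black cap, 130 mm long, lying.
- wash_bottle: Bystander: white wash bottle with bent spout, 64 mm diameter, 185 mm high.
- tip_box: Bystander: pipette tip box with clear lid, 88 x 128 x 71 mm.
- reagent: Bystander: amber bottle with black cap, 60 mm diameter, 115 mm high.
Mind the look-alikes: they are no part of the job. Leave any yellow look-alike of the part that bears block_grip alone.

How it is judged:
On the way, in this order (a step that is already met when the one before it is completed fails the run):
1. the clamp is swung out clear of the block's place (value of joint clamp above 1.1 rad), for 0.2 s.
2. the tube block sits flush on the deck, both pins through its holes (horizontal distance between block_base and mixer_seat below 0.005 m and z of block_base in the frame of mixer_seat between -0.0025 and 0.0025 m and angle between the z axis of block_base and the z axis of mixer_seat, either way round below 0.03 rad and angle between the x axis of block_base and the x axis of mixer_seat, either way round below 0.08 rad), for 0.2 s.
At the end, for the whole second after the job is handed in: The block's base plate lies flush on the deck over both pins (within 2.5 mm in height, 5 mm in plan, 0.03 rad of level, 0.08 rad of square either way round), at rest, and the clamp is still swung out by more than 1.1 rad (all of step 2 and value of joint clamp above 1.1 rad and linear speed of block below 0.01 m/s); the robot touches nothing.
It fails at once if the block is dropped or slammed onto the deck (faster than 0.35 m/s within 40 mm above its seat) (horizontal distance between block_base and mixer_seat below 0.03 m and z of block_base in the frame of mixer_seat below 0.04 m and linear speed of block above 0.35 m/s).
It fails at once if a bystander is pushed more than 40 mm or tipped over (distance of any of tube_rack, dish, marker, wash_bottle, tip_box, reagent from where it was at the start of the episode above 0.04 m or angle between any of tube_rack, dish, marker, wash_bottle, tip_box, reagent's own z axis and vertical above 0.6 rad).
It also fails if it takes over 54 s, if anything falls off the work surface, if the arm or the gripper's body presses on something with over 40 N, if the wrist force passes 120 N, or if a joint passes its speed limit or range.

## Working session

There is one attempt and no reset: what is moved stays moved. The work goes in short steps, Python scripts to look and compute and a tool call to move; the robot and the scene stay as the last step left them, time stands still between calls to the robot, and variables do not carry over. Pictures are saved under pics/ and viewed, at most 10 in all, crops included, and the job is handed in when it is done.

Besides the shell and the picture viewer there is one more tool, called by a JSON object that holds its "op" and its "data". arm_command: Moves the arm, as the interface text tells. Its arguments: {"type":"object","properties":{"motion":{"type":"array","items":{"type":"array","items":{"type":"array","items":{"type":"number"}}}}},"required":["motion"]}

```bash
ls; mkdir -p pics; python3 - <<'E'
from rig import manip,camera
import cv2,numpy as np
print(manip.sense(), manip.tips_ahead)
for n in("side","top"):
    c=camera(n); cv2.imwrite(f"pics/{n}0.png",c["image"][:,:,::-1]); print(n,c["mtx"].round(2).tolist(),c["R"].round(4).tolist(),c["t"].round(4).tolist())
a=cv2.imread("pics/side0.png");b=cv2.imread("pics/top0.png")
E
```

```text
pics
{'t': 0.0, 'joint_pos': array([-1.19518256,  0.5220403 , -0.03631755,  1.60000801,  0.02117173,
        1.02107789, -0.11282913]), 'joint_vel': array([-0.00193495,  0.0003628 , -0.00184434, -0.00116336, -0.0015458 ,
       -0.00078711, -0.00099833]), 'joint_torque': array([-3.31424299e-04, -9.27115059e+01,  1.97960928e+00, -3.69942248e+01,
        1.78228004e-02,  8.10123951e-03, -6.37809165e-06]), 'position': array([0.26938871, 0.56361198, 0.24770943]), 'orientation': array([-9.65064447e-05,  2.21095922e-01,  9.75251897e-01, -5.66710041e-04]), 'force': array([-0.51232631,  0.46604391, -0.67551374]), 'ft_torque': array([-0.0374678 , -0.01764198, -0.03702515]), 'gripper_force': 0.0, 'opening': 0.9951612297342475} 0.017
side [[397.86, 0.0, 275.21], [0.0, 397.86, 211.97], [0.0, 0.0, 1.0]] [[0.9193, -0.3935, 0.0049], [-0.1924, -0.4603, -0.8666], [0.3433, 0.7958, -0.4989]] [-0.5271, 0.2445, 0.7129]
top [[449.48, 0.0, 278.84], [0.0, 449.48, 209.18], [0.0, 0.0, 1.0]] [[0.027, -0.9996, 0.0054], [-0.9977, -0.0273, -0.0626], [0.0628, -0.0037, -0.998]] [0.069, 0.6032, 1.4181]
```

View pics/top0.png

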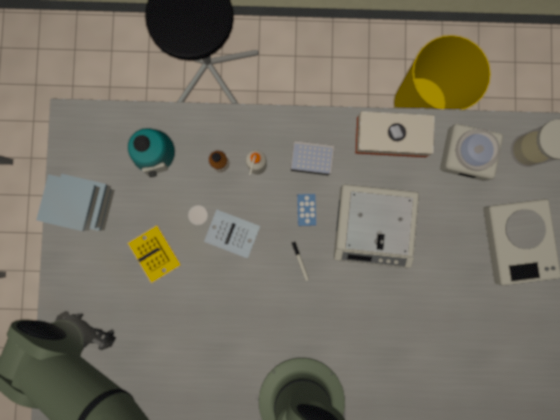

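View pics/side0.png

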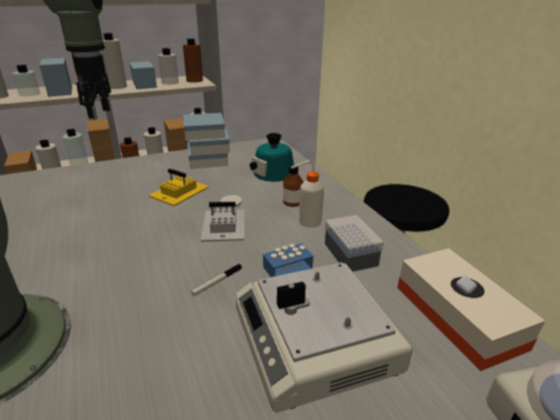

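The top view shows the mixer at about (378,226) with its clamp knob at (381,241). Two tube blocks could be meant: the bare aluminium one at top (232,233) / side (222,220), and the yellow one at top (154,254) / side (179,187). The aluminium one fits "bare aluminium", and the task says to leave the yellow one alone. I'll confirm this in enlarged crops.

```bash
python3 - <<'E'
import cv2,numpy as np
t=cv2.imread("pics/top0.png");s=cv2.imread("pics/side0.png")
f=lambda im,x,y,w,h:cv2.resize(im[y:y+h,x:x+w],(400,300),interpolation=cv2.INTER_CUBIC)
# top: block 80x60 at x5, deck 100x75 at x4 ; side: block 64x48 x6.25, deck 160x120 x2.5
cv2.imwrite("pics/crops.png",np.vstack([np.hstack([f(t,192,203,80,60),f(t,330,185,100,75)]),np.hstack([f(s,190,190,80,60),f(s,250,255,160,120)])]))
E
```

```text
(no output)
```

View pics/crops.png

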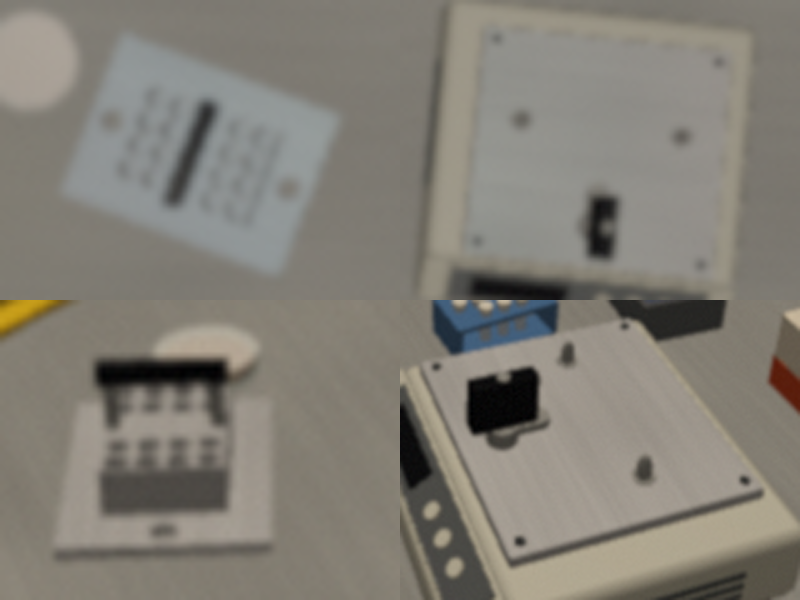

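The crop confirms it: the bare aluminium block, 16 wells with a black handle, is our target. Its holes are at top (214,227) and (250,241). The pins are at top (360,214) and (400,219), and at side (317,273) and (348,318). Next I'll get centroids and triangulate.

```bash
cat > h.py <<'E'
import cv2,numpy as np
from rig import manip,camera
def cam(n):
    c=camera(n); c["P"]=c["mtx"]@np.c_[c["R"],c["t"]]; return c
def plane(c,uv,z):
    d=c["R"].T@np.linalg.solve(c["mtx"],[uv[0],uv[1],1]); o=-c["R"].T@c["t"]; return o+d*(z-o[2])/d[2]
def tri(cs,ct,a,b):
    X=cv2.triangulatePoints(cs["P"],ct["P"],np.float64(a).reshape(2,1),np.float64(b).reshape(2,1))[:,0]; X=X[:3]/X[3]
    p=[c["P"]@np.r_[X,1] for c in(cs,ct)]; e=[np.hypot(*(q[:2]/q[2]-u)) for q,u in zip(p,(a,b))]
    return X,np.round(e,2)
def dark(c,box,thr):
    "weighted centroid and min area rect of dark pixels in box x0,y0,x1,y1"
    x0,y0,x1,y1=box; g=c["image"][y0:y1,x0:x1].max(2).astype(np.uint8)
    m=(g<thr).astype(np.uint8); n,l,st,ce=cv2.connectedComponentsWithStats(m); k=1+st[1:,4].argmax()
    ys,xs=np.where(l==k); r=cv2.minAreaRect(np.c_[xs,ys].astype(np.float32)); p=cv2.boxPoints(r)+[x0,y0]
    return ce[k]+[x0,y0],p,st[k,4]
def project(c,X): q=c["P"]@np.r_[X,1]; return (q[:2]/q[2]).round(1)
E
python3 - <<'E'
from h import *
np.set_printoptions(precision=4,suppress=True)
s,t=cam("side"),cam("top")
h_t,pt,n=dark(t,(218,218,245,250),80); print("handle top",h_t,pt.round(1).tolist(),n)
h_s,ps,n=dark(s,(204,196,240,209),60); print("handle side",h_s,ps.round(1).tolist(),n)
print("handle",tri(s,t,h_s,h_t), plane(t,h_t,.072))
w_t,pw,n=dark(t,(370,228,390,252),80); print("wing top",w_t,pw.round(1).tolist(),n, plane(t,w_t,.14),[plane(t,q,.1455)[:2].round(4).tolist() for q in pw])
for nm,a,b in(("pinA",(316.6,272.8),(360,214.2)),("pinB",(347.3,318),(400,218.6))):
    print(nm,tri(s,t,a,b),plane(t,b,.108))
print("hole",plane(t,(213.7,226.7),.006),plane(t,(249.3,240.3),.006))
# deck rect
g=cv2.GaussianBlur(t["image"],(3,3),0)
E
```

```text
handle top [229.8864 232.8409] [[225.1, 241.7], [232.3, 223.7], [234.4, 224.6], [227.2, 242.5]] 44
handle side [221.5802 204.1374] [[209.0, 207.0], [209.0, 202.0], [235.0, 202.0], [235.0, 207.0]] 131
handle (array([0.5206, 0.2344, 0.0658]), array([0.19, 0.13])) [0.521  0.2336 0.072 ]
wing top [379.6706 240.9882] [[377.0, 234.0], [383.0, 234.0], [383.0, 248.0], [377.0, 248.0]] 85 [ 0.5086 -0.2107  0.14  ] [[0.5287, -0.2014], [0.5291, -0.2188], [0.4886, -0.2194], [0.4881, -0.2019]]
pinA (array([ 0.5876, -0.1585,  0.106 ]), array([0.31, 0.15])) [ 0.5871 -0.158   0.108 ]
pinB (array([ 0.5778, -0.279 ,  0.1062]), array([0.56, 0.23])) [ 0.5771 -0.2782  0.108 ]
hole [0.5397 0.2931 0.006 ] [0.4992 0.1774 0.006 ]
```

```bash
cat >> h.py <<'E'
from scipy.spatial.transform import Rotation as Ro
def plan(wps,start=None):
    "wps: (x,y,z,phi) phi=world angle of tool y, tool down; prints rows tx ty tz wx wy wz for consecutive calls"
    s=manip.sense(); p=s["position"]; R=Ro.from_quat(np.roll(s["orientation"],-1))
    print("t",round(s["t"],2),"p",p.round(4),"phi",np.arctan2(*R.as_matrix()[[1,0],1]).round(3),"F",s["force"].round(1),"open",round(s["opening"],3),"j",s["joint_pos"].round(2))
    for x,y,z,f in wps:
        T=np.array([x,y,z]); 
        RT=Ro.from_matrix(np.c_[[np.sin(f),-np.cos(f),0],[np.cos(f),np.sin(f),0],[0,0,-1]])
        d=T-p; w=(R.inv()*RT).as_rotvec(); n=int(max(np.ceil(np.linalg.norm(d)/.15),np.ceil(np.linalg.norm(w)/.61),1))
        for k in range(n):
            a=R.inv().apply(d/n)/.15; b=(w/n)/(2*np.pi); a=np.round(a,3);b=np.round(b,4)
            print([float(v) for v in np.r_[a,b]]); p=p+R.apply(a*.15); R=R*Ro.from_rotvec(b*2*np.pi)
        
E
python3 - <<'E'
from h import *
plan([(.5,.2,.25,.0),(.508,-.212,.20,-1.652)])
E
```

```text
t 0.2 p [0.2694 0.5638 0.248 ] phi 1.125 F [0.1 0.4 0.1] open 0.999 j [-1.2   0.52 -0.04  1.6   0.02  1.02 -0.11]Traceback (most recent call last):
  File "<stdin>", line 2, in <module>
  File "h.py", line 25, in plan
    RT=Ro.from_matrix(np.c_[[np.sin(f),-np.cos(f),0],[np.cos(f),np.sin(f),0],[0,0,-1]])
  File "scipy/spatial/transform/_rotation.pyx", line 1143, in scipy.spatial.transform._rotation.Rotation.from_matrix
ValueError: Non-positive determinant (left-handed or null coordinate frame) in rotation matrix 0: [[ 0.  1.  0.]
 [-1.  0.  0.]
 [ 0.  0. -1.]].
```

```bash
sed -i 's/\[np.sin(f),-np.cos(f),0\]/[-np.sin(f),np.cos(f),0]/' h.py; python3 - <<'E'
from h import *
plan([(.5,.2,.25,.0),(.508,-.212,.20,-1.652)])
E
```

```text
t 0.2 p [0.2694 0.5638 0.248 ] phi 1.125 F [0.1 0.4 0.1] open 0.999 j [-1.2   0.52 -0.04  1.6   0.02  1.02 -0.11]
[-0.811, -0.508, -0.004, -0.0, 0.0, 0.0597]
[-0.941, -0.176, -0.004, -0.0, 0.0, 0.0597]
[-0.94, 0.181, -0.004, -0.0, 0.0, 0.0597]
[-0.915, 0.018, 0.111, 0.0, 0.0, 0.0876]
[-0.771, 0.494, 0.111, 0.0, 0.0, 0.0876]
[-0.399, 0.824, 0.111, 0.0, 0.0, 0.0876]
```

{"op": "arm_command", "data": {"motion": [[[-0.81, -0.51, 0, 0, 0, 0.06, 1], [-0.81, -0.51, 0, 0, 0, 0.06, 1], [-0.81, -0.51, 0, 0, 0, 0.06, 1], [-0.81, -0.51, 0, 0, 0, 0.06, 1], [-0.81, -0.51, 0, 0, 0, 0.06, 1]]]}}

```text
t: 0.62
position: [0.3492, 0.4383, 0.2486]
orientation: [0.001, 0.403, 0.915, -0.0]
force: [0.2, 0.5, 0.3]
opening: 0.999
gripper_force: 0.0
```

{"op": "arm_command", "data": {"motion": [[[-0.94, -0.18, 0, 0, 0, 0.06, 1], [-0.94, -0.18, 0, 0, 0, 0.06, 1], [-0.94, -0.18, 0, 0, 0, 0.06, 1], [-0.94, -0.18, 0, 0, 0, 0.06, 1], [-0.94, -0.18, 0, 0, 0, 0.06, 1]]]}}

```text
t: 1.03
position: [0.4246, 0.317, 0.2485]
orientation: [0.001, 0.567, 0.824, -0.0]
force: [1.0, 0.7, 0.7]
opening: 0.999
gripper_force: 0.0
```

{"op": "arm_command", "data": {"motion": [[[-0.94, 0.18, 0, 0, 0, 0.06, 1], [-0.94, 0.18, 0, 0, 0, 0.06, 1], [-0.94, 0.18, 0, 0, 0, 0.06, 1], [-0.94, 0.18, 0, 0, 0, 0.06, 1], [-0.94, 0.18, 0, 0, 0, 0.06, 1]]]}}

```text
t: 1.45
position: [0.5005, 0.1957, 0.2484]
orientation: [0.001, 0.711, 0.703, -0.0]
force: [0.6, -0.2, 0.4]
opening: 0.998
gripper_force: 0.0
```

{"op": "arm_command", "data": {"motion": [[[-0.91, 0.02, 0.11, 0, 0, 0.088, 1], [-0.91, 0.02, 0.11, 0, 0, 0.088, 1], [-0.91, 0.02, 0.11, 0, 0, 0.088, 1], [-0.91, 0.02, 0.11, 0, 0, 0.088, 1], [-0.91, 0.02, 0.11, 0, 0, 0.088, 1]]]}}

```text
t: 1.87
position: [0.5005, 0.06, 0.2316]
orientation: [0.0, 0.877, 0.48, -0.0]
force: [0.6, 0.9, 0.0]
opening: 1.0
gripper_force: 0.0
```

{"op": "arm_command", "data": {"motion": [[[-0.77, 0.49, 0.11, 0, 0, 0.088, 1], [-0.77, 0.49, 0.11, 0, 0, 0.088, 1], [-0.77, 0.49, 0.11, 0, 0, 0.088, 1], [-0.77, 0.49, 0.11, 0, 0, 0.088, 1], [-0.77, 0.49, 0.11, 0, 0, 0.088, 1]]]}}

```text
t: 2.28
position: [0.5015, -0.077, 0.215]
orientation: [0.0, 0.975, 0.222, -0.0]
force: [-0.6, 1.0, -0.6]
opening: 1.0
gripper_force: 0.0
```

{"op": "arm_command", "data": {"motion": [[[-0.4, 0.82, 0.11, 0, 0, 0.088, 0.2], [-0.4, 0.82, 0.11, 0, 0, 0.088, 0.2], [-0.4, 0.82, 0.11, 0, 0, 0.088, 0.2], [-0.4, 0.82, 0.11, 0, 0, 0.088, 0.2], [-0.4, 0.82, 0.11, 0, 0, 0.088, 0.2]]]}}

```text
t: 2.7
position: [0.5022, -0.2139, 0.1983]
orientation: [0.001, 0.999, -0.052, -0.0]
force: [0.2, -0.1, -1.4]
opening: 0.597
gripper_force: 0.0
```

```bash
python3 - <<'E'
from h import *
plan([(.508,-.2115,.20,-1.652),(.508,-.2115,.129,-1.652)])
c=cam("side")["image"][190:360,200:400];cv2.imwrite("pics/a.png",cv2.resize(c,(800,600))[:,:,::-1])
E
```

```text
t 2.7 p [ 0.5022 -0.2139  0.1983] phi -1.675 F [ 0.2 -0.1 -1.4] open 0.597 j [-0.22  0.57  0.74  1.89 -0.5   0.87 -0.91]
[0.037, -0.02, -0.011, 0.0002, 0.0001, -0.0036]
[-0.0, 0.0, 0.473, 0.0, -0.0, -0.0]
```

View pics/a.png

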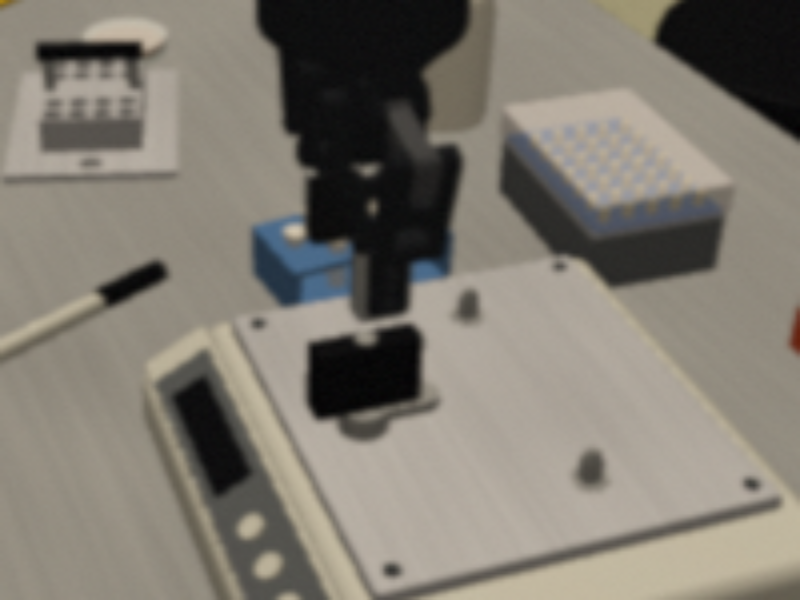

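The side crop shows the gripper right above the black knob, at crop (365,370). The tongue, tip at (435,395), still points shut between the pins at (467,305) and (591,467). The line-up looks good, so I'll go down and close.

{"op": "arm_command", "data": {"motion": [[[0.037, -0.02, 0, 0, 0, -0.004, 0.2], [0.037, -0.02, 0.12, 0, 0, -0.004, 0.2], [0.037, -0.02, 0.24, 0, 0, -0.004, 0.2], [0.037, -0.02, 0.36, 0, 0, -0.004, 0.2], [0.037, -0.02, 0.46, 0, 0, -0.004, 0.2]]]}}

```text
t: 3.17
position: [0.5092, -0.2065, 0.1286]
orientation: [-0.001, 1.0, -0.031, -0.0]
force: [1.3, -0.6, -0.1]
opening: 0.598
gripper_force: 0.0
```

{"op": "arm_command", "data": {"motion": [[[0, 0, 0, 0, 0, 0, -1], [0, 0, 0, 0, 0, 0, -1], [0, 0, 0, 0, 0, 0, -1], [0, 0, 0, 0, 0, 0, -1], [0, 0, 0, 0, 0, 0, -1]]]}}

```text
t: 3.58
position: [0.5084, -0.2126, 0.131]
orientation: [0.003, 0.999, -0.035, 0.001]
force: [0.7, -28.2, -16.9]
opening: 0.15
gripper_force: 61.5
```

{"op": "arm_command", "data": {"motion": [[[0, 0, 0, 0, 0, 0, -1], [0, 0, 0, 0, 0, 0, -1], [0, 0, 0, 0, 0, 0, -1], [0, 0, 0, 0, 0, 0, -1], [0, 0, 0, 0, 0, 0, -1]]]}}

```text
t: 4.0
position: [0.5084, -0.2126, 0.131]
orientation: [0.003, 0.999, -0.035, 0.001]
force: [-0.2, -27.9, -17.8]
opening: 0.154
gripper_force: 61.5
```

```bash
python3 - <<'E'
from h import *
plan([(.508,-.2115,.129,-1.652)])
E
```

```text
t 4.0 p [ 0.5084 -0.2126  0.131 ] phi -1.641 F [ -0.2 -27.9 -17.8] open 0.154 j [-0.16  0.67  0.65  1.92 -0.58  0.74 -0.82]
[-0.003, -0.007, 0.013, 0.001, -0.0004, 0.0018]
```

{"op": "arm_command", "data": {"motion": [[[0, 0.02, 0, 0, 0, 0, -1], [0, 0.035, 0, 0, 0, 0, -1], [0, 0.035, -0.01, 0, 0, 0, -1], [0, 0.035, -0.01, 0, 0, 0, -1], [0, 0.035, -0.01, 0, 0, 0, -1]]]}}

```text
t: 4.42
position: [0.5083, -0.2133, 0.1312]
orientation: [0.0, 0.999, -0.033, 0.0]
force: [4.4, -4.4, -24.5]
opening: 0.154
gripper_force: 62.7
```

{"op": "arm_command", "data": {"motion": [[[0, 0, 0.02, 0, 0, -0.014, -1], [0, 0, 0.02, 0, 0, -0.028, -1], [0, 0, 0.02, 0, 0, -0.042, -1], [0, 0, 0.02, 0, 0, -0.056, -1], [0, 0, 0.02, 0, 0, -0.07, -1]]]}}

```text
t: 4.83
position: [0.5087, -0.2135, 0.1305]
orientation: [-0.0, 0.982, 0.187, 0.001]
force: [-7.8, 4.9, 27.8]
opening: 0.155
gripper_force: 71.1
```

{"op": "arm_command", "data": {"motion": [[[0, 0, 0, 0, 0, -0.014, -1], [0, 0, 0, 0, 0, -0.028, -1], [0, 0, 0, 0, 0, -0.042, -1], [0, 0, 0, 0, 0, -0.056, -1], [0, 0, 0, 0, 0, -0.07, -1]]]}}

```text
t: 5.25
position: [0.5087, -0.2134, 0.1305]
orientation: [0.0, 0.918, 0.397, 0.001]
force: [-8.6, 4.7, 28.2]
opening: 0.154
gripper_force: 71.0
```

{"op": "arm_command", "data": {"motion": [[[0, 0, 0, 0, 0, -0.014, -1], [0, 0, 0, 0, 0, -0.028, -1], [0, 0, 0, 0, 0, -0.042, -1], [0, 0, 0, 0, 0, -0.056, -1], [0, 0, 0, 0, 0, -0.07, -1]]]}}

```text
t: 5.67
position: [0.5086, -0.2133, 0.1306]
orientation: [0.0, 0.809, 0.588, 0.001]
force: [-9.0, 5.6, 27.0]
opening: 0.158
gripper_force: 71.0
```

```bash
python3 - <<'E'
from h import *
plan([(.508,-.2125,.131,-1.652+1.35)]); print(manip.sense()["ft_torque"])
E
```

```text
t 5.67 p [ 0.5086 -0.2133  0.1306] phi -0.314 F [-9.   5.6 27. ] open 0.158 j [ 0.09  0.58  0.28  1.91 -0.25  0.68  0.2 ]
[0.004, -0.006, -0.003, 0.0003, -0.0001, -0.0019]
[ 1.54742913  1.96571243 -0.05242189]
```

{"op": "arm_command", "data": {"motion": [[[0, 0, -0.01, 0, 0, 0, 0], [0, 0, -0.01, 0, 0, 0, 0], [0, 0, -0.01, 0, 0, 0, 0], [0, 0, -0.01, 0, 0, 0, 0], [0, 0, -0.01, 0, 0, 0, 0]]]}}

```text
t: 6.08
position: [0.5081, -0.2138, 0.1298]
orientation: [0.0, 0.811, 0.585, -0.0]
force: [-0.1, 1.0, 0.8]
opening: 0.501
gripper_force: 0.0
```

{"op": "arm_command", "data": {"motion": [[[0, 0, -0.15, 0, 0, 0, 0], [0, 0, -0.3, 0, 0, 0, 0], [0, 0, -0.5, 0, 0, 0, 0], [0, 0, -0.7, 0, 0, 0, 0], [0, 0, -0.7, 0, 0, 0, 0]]]}}

```text
t: 6.5
position: [0.5097, -0.2148, 0.2397]
orientation: [0.003, 0.811, 0.585, 0.002]
force: [0.4, -0.9, 0.5]
opening: 0.502
gripper_force: 0.0
```

```bash
python3 - <<'E'
from h import *
plan([(.5205,.2345,.20,1.234),(.5205,.2345,.090,1.234)])
E
```

```text
t 6.5 p [ 0.5097 -0.2148  0.2397] phi -0.321 F [ 0.4 -0.9  0.5] open 0.502 j [ 0.04  0.43  0.35  1.82 -0.18  0.91  0.14]
[0.716, -0.219, 0.065, 0.0002, 0.0002, -0.0619]
[0.746, 0.069, 0.066, 0.0002, 0.0002, -0.0619]
[0.664, 0.346, 0.067, 0.0002, 0.0002, -0.0619]
[0.483, 0.572, 0.067, 0.0002, 0.0002, -0.0619]
[0.0, 0.001, 0.733, 0.0, -0.0, 0.0001]
```

{"op": "arm_command", "data": {"motion": [[[0.716, -0.219, 0.065, 0, 0, -0.062, 1], [0.716, -0.219, 0.065, 0, 0, -0.062, 1], [0.716, -0.219, 0.065, 0, 0, -0.062, 1], [0.716, -0.219, 0.065, 0, 0, -0.062, 1], [0.716, -0.219, 0.065, 0, 0, -0.062, 1]]]}}

```text
t: 6.92
position: [0.5106, -0.1001, 0.225]
orientation: [-0.0, 0.681, 0.732, 0.0]
force: [-0.7, -0.6, -0.2]
opening: 0.998
gripper_force: 0.0
```

{"op": "arm_command", "data": {"motion": [[[0.746, 0.07, 0.066, 0, 0, -0.062, 1], [0.746, 0.07, 0.066, 0, 0, -0.062, 1], [0.746, 0.07, 0.066, 0, 0, -0.062, 1], [0.746, 0.07, 0.066, 0, 0, -0.062, 1], [0.746, 0.07, 0.066, 0, 0, -0.062, 1]]]}}

```text
t: 7.33
position: [0.5134, 0.011, 0.215]
orientation: [-0.0, 0.528, 0.85, -0.0]
force: [-0.2, -1.3, 0.1]
opening: 1.001
gripper_force: 0.0
```

{"op": "arm_command", "data": {"motion": [[[0.664, 0.346, 0.067, 0, 0, -0.062, 1], [0.664, 0.346, 0.067, 0, 0, -0.062, 1], [0.664, 0.346, 0.067, 0, 0, -0.062, 1], [0.664, 0.346, 0.067, 0, 0, -0.062, 1], [0.664, 0.346, 0.067, 0, 0, -0.062, 1]]]}}

```text
t: 7.75
position: [0.516, 0.1225, 0.2048]
orientation: [-0.0, 0.354, 0.935, -0.0]
force: [0.2, -1.6, -0.3]
opening: 1.004
gripper_force: 0.0
```

{"op": "arm_command", "data": {"motion": [[[0.483, 0.572, 0.067, 0, 0, -0.062, 0.2], [0.483, 0.572, 0.067, 0, 0, -0.062, 0.2], [0.483, 0.572, 0.067, 0, 0, -0.062, 0.2], [0.483, 0.572, 0.067, 0, 0, -0.062, 0.2], [0.483, 0.572, 0.067, 0, 0, -0.062, 0.2]]]}}

```text
t: 8.17
position: [0.5186, 0.2342, 0.1947]
orientation: [-0.0, 0.167, 0.986, -0.0]
force: [0.2, -0.4, -0.6]
opening: 0.601
gripper_force: 0.0
```

```bash
python3 - <<'E'
from h import *
plan([(.5203,.2348,.20,1.234),(.5203,.2348,.065,1.234)])
s,t=cam("side"),cam("top")
f=lambda im,x,y,w,h:cv2.resize(im[y:y+h,x:x+w],(400,300),interpolation=cv2.INTER_CUBIC)[:,:,::-1]
cv2.imwrite("pics/b.png",np.vstack([np.hstack([f(t["image"],192,203,80,60),f(t["image"],330,185,100,75)]),np.hstack([f(s["image"],180,150,120,90),f(s["image"],250,255,160,120)])]))
np.savez("tb.npz",t["image"])
E
```

```text
t 8.17 p [0.5186 0.2342 0.1947] phi 1.235 F [ 0.2 -0.4 -0.6] open 0.601 j [-0.44  0.5  -0.12  1.8   0.08  0.85  0.64]
[-0.009, 0.007, -0.035, -0.0002, 0.0, 0.0002]
[-0.0, 0.0, 0.9, 0.0, 0.0, -0.0]
```

View pics/b.png

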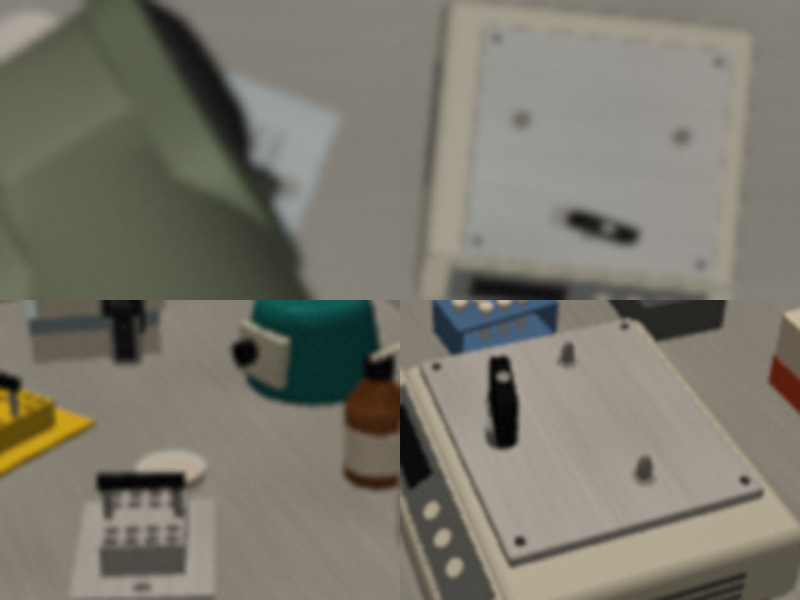

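The clamp crop at top right shows the wing lying from (565,213) to (637,240), roughly 1.32 rad open, with the pins clear. The gripper is above the block's handle, at side crop (140,480). Next I'll go down and grip.

{"op": "arm_command", "data": {"motion": [[[-0.01, 0.005, 0.17, 0, 0, 0, 0.2], [-0.01, 0.005, 0.35, 0, 0, 0, 0.2], [-0.01, 0.005, 0.52, 0, 0, 0, 0.2], [-0.01, 0.005, 0.7, 0, 0, 0, 0.2], [-0.01, 0.005, 0.8, 0, 0, 0, 0.2]]]}}

```text
t: 8.68
position: [0.5196, 0.2326, 0.0728]
orientation: [-0.0, 0.168, 0.986, -0.001]
force: [0.2, 0.4, -0.1]
opening: 0.601
gripper_force: 0.0
```

{"op": "arm_command", "data": {"motion": [[[0, 0, 0.02, 0, 0, 0, 0.2], [0, 0, 0.04, 0, 0, 0, 0.2], [0, 0, 0.06, 0, 0, 0, -1], [0, 0, 0.06, 0, 0, 0, -1], [0, 0, 0.06, 0, 0, 0, -1]]]}}

```text
t: 9.1
position: [0.5203, 0.2354, 0.067]
orientation: [0.001, 0.166, 0.986, 0.0]
force: [-0.0, -0.1, -0.2]
opening: 0.183
gripper_force: 0.0
```

{"op": "arm_command", "data": {"motion": [[[0, 0, 0, 0, 0, 0, -1], [0, 0, 0, 0, 0, 0, -1], [0, 0, 0, 0, 0, 0, -1], [0, 0, 0, 0, 0, 0, -1], [0, 0, 0, 0, 0, 0, -1]]]}}

```text
t: 9.52
position: [0.5203, 0.2356, 0.0672]
orientation: [0.001, 0.166, 0.986, 0.0]
force: [-0.6, -1.0, 6.4]
opening: 0.128
gripper_force: 59.1
```

```bash
python3 - <<'E'
from h import *
plan([(.5203,.2348,.065,1.234)])
E
```

```text
t 9.52 p [0.5203 0.2356 0.0672] phi 1.238 F [-0.6 -1.   6.4] open 0.128 j [-0.46  0.69 -0.1   1.87  0.12  0.59  0.6 ]
[-0.002, -0.005, 0.015, 0.0002, 0.0002, 0.0006]
```

{"op": "arm_command", "data": {"motion": [[[0, 0, -0.05, 0, 0, 0, -1], [0, 0, -0.15, 0, 0, 0, -1], [0, 0, -0.3, 0, 0, 0, -1], [0, 0, -0.5, 0, 0, 0, -1], [0, 0, -0.7, 0, 0, 0, -1]]]}}

```text
t: 9.93
position: [0.519, 0.2352, 0.1724]
orientation: [-0.001, 0.166, 0.986, -0.0]
force: [1.2, 0.9, -6.4]
opening: 0.126
gripper_force: 59.2
```

{"op": "arm_command", "data": {"motion": [[[0, 0, -0.2, 0, 0, 0, -1], [0, 0, -0.35, 0, 0, 0, -1], [0, 0, -0.45, 0, 0, 0, -1], [0, 0, -0.5, 0, 0, 0, -1], [0, 0, -0.5, 0, 0, 0, -1]]]}}

```text
t: 10.35
position: [0.52, 0.2356, 0.2478]
orientation: [0.001, 0.166, 0.986, 0.001]
force: [-0.2, -0.7, -6.2]
opening: 0.126
gripper_force: 59.2
```

```bash
python3 - <<'E'
from h import *
plan([(.582,-.2183,.25,1.492)])
E
```

```text
t 10.35 p [0.52   0.2356 0.2478] phi 1.238 F [-0.2 -0.7 -6.2] open 0.126 j [-0.44  0.44 -0.13  1.74  0.07  0.96  0.65]
[-0.345, -0.681, -0.004, 0.0001, 0.0001, -0.0101]
[-0.301, -0.702, -0.004, 0.0001, 0.0001, -0.0101]
[-0.256, -0.719, -0.004, 0.0001, 0.0001, -0.0101]
[-0.21, -0.734, -0.003, 0.0001, 0.0001, -0.0101]
```

{"op": "arm_command", "data": {"motion": [[[-0.05, -0.1, 0, 0, 0, -0.002, -1], [-0.13, -0.25, 0, 0, 0, -0.004, -1], [-0.2, -0.4, 0, 0, 0, -0.006, -1], [-0.27, -0.54, 0, 0, 0, -0.008, -1], [-0.345, -0.68, 0, 0, 0, -0.01, -1]]]}}

```text
t: 10.77
position: [0.5345, 0.1209, 0.2447]
orientation: [-0.001, 0.134, 0.991, -0.001]
force: [1.3, 0.6, -5.6]
opening: 0.123
gripper_force: 59.2
```

{"op": "arm_command", "data": {"motion": [[[-0.06, -0.14, 0, 0, 0, -0.002, -1], [-0.12, -0.28, 0, 0, 0, -0.004, -1], [-0.18, -0.42, 0, 0, 0, -0.006, -1], [-0.24, -0.56, 0, 0, 0, -0.008, -1], [-0.3, -0.7, 0, 0, 0, -0.01, -1]]]}}

```text
t: 11.18
position: [0.55, 0.0078, 0.2448]
orientation: [-0.001, 0.103, 0.995, -0.0]
force: [0.8, 0.2, -5.4]
opening: 0.127
gripper_force: 59.2
```

{"op": "arm_command", "data": {"motion": [[[-0.05, -0.144, 0, 0, 0, -0.002, -1], [-0.1, -0.29, 0, 0, 0, -0.004, -1], [-0.15, -0.43, 0, 0, 0, -0.006, -1], [-0.2, -0.58, 0, 0, 0, -0.008, -1], [-0.255, -0.72, 0, 0, 0, -0.01, -1]]]}}

```text
t: 11.6
position: [0.565, -0.1058, 0.2447]
orientation: [-0.001, 0.072, 0.997, -0.0]
force: [0.5, 0.1, -5.9]
opening: 0.13
gripper_force: 59.2
```

{"op": "arm_command", "data": {"motion": [[[-0.05, -0.17, 0, 0, 0, -0.002, -1], [-0.1, -0.34, 0, 0, 0, -0.004, -1], [-0.15, -0.51, 0, 0, 0, -0.006, -1], [-0.19, -0.65, 0, 0, 0, -0.008, -1], [-0.21, -0.73, 0, 0, 0, -0.01, -1]]]}}

```text
t: 12.02
position: [0.5804, -0.2204, 0.2444]
orientation: [-0.001, 0.042, 0.999, -0.0]
force: [0.5, -0.1, -5.6]
opening: 0.123
gripper_force: 59.2
```

{"op": "arm_command", "data": {"motion": [[[0, 0, 0, 0, 0, 0, -1], [0, 0, 0, 0, 0, 0, -1], [0, 0, 0, 0, 0, 0, -1], [0, 0, 0, 0, 0, 0, -1], [0, 0, 0, 0, 0, 0, -1]]]}}

```text
t: 12.43
position: [0.5813, -0.2165, 0.2458]
orientation: [-0.0, 0.04, 0.999, 0.0]
force: [-0.2, 0.2, -6.2]
opening: 0.124
gripper_force: 59.2
```

```bash
python3 - <<'E'
from h import *
plan([(.582,-.2183,.2,1.49)])
s,t=cam("side"),cam("top")
f=lambda im,x,y,w,h:cv2.resize(im[y:y+h,x:x+w],(400,600),interpolation=cv2.INTER_CUBIC)[:,:,::-1]
cv2.imwrite("pics/c.png",np.hstack([f(t["image"],330,160,80,120),f(s["image"],260,180,120,180)]))
E
```

```text
t 12.43 p [ 0.5813 -0.2165  0.2458] phi 1.49 F [-0.2  0.2 -6.2] open 0.124 j [ 0.31  0.52 -0.07  1.61  0.04  1.01  1.71]
[-0.006, -0.011, 0.305, 0.0, -0.0001, 0.0001]
```

View pics/c.png

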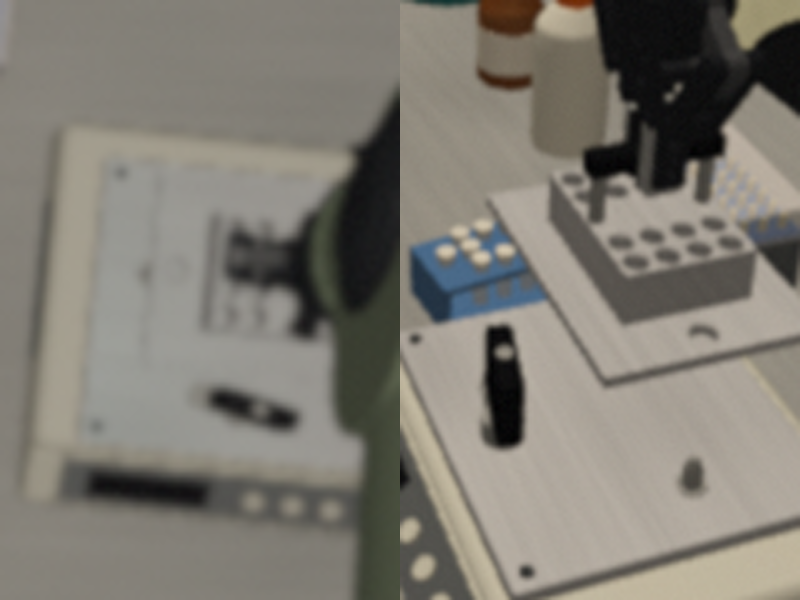

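The crop shows the block held level above the deck. Its right hole is at side crop (704,332), its left hole at top crop (178,268), and its near front corner at (607,382). I'll project these to check the offset.

```bash
python3 - <<'E'
from h import *
np.set_printoptions(precision=4,suppress=True)
s,t=cam("side"),cam("top")
L=plane(t,(330+178.5/5-.5,160+268.5/5-.5),.185); Rr=plane(s,(260+304.5/3.333-.5,180+332.5/3.333-.5),.185)
C=plane(s,(260+207.5/3.333-.5,180+382.5/3.333-.5),.179)
m=(L+Rr)/2; d=L-Rr; yaw=-np.arctan2(d[0],d[1]); print(L,Rr,m,np.linalg.norm(d),"yaw",yaw)
ya=-.081; R2=np.array([[np.cos(ya),-np.sin(ya)],[np.sin(ya),np.cos(ya)]])
print("corner->centre",C[:2]-R2@[-.055,-.075])
# same-height predictions for pixel check with centre = TCP
for c in((.5813,-.2165),):
    print([project(t,np.r_[np.array(c)+R2@[0,.061],.185]),project(s,np.r_[np.array(c)+R2@[0,-.061],.185])])
    print(project(s,np.r_[np.array(c)+R2@[-.055,-.075],.179]))
E
```

```text
[ 0.5859 -0.1584  0.185 ] [ 0.577  -0.2779  0.185 ] [ 0.5815 -0.2181  0.185 ] 0.11985965290749827 yaw -0.07435158905043843
corner->centre [ 0.5851 -0.2141]
[array([364.3, 213.1]), array([350.3, 279.1])]
[320.3 296. ]
```

{"op": "arm_command", "data": {"motion": [[[-0.006, -0.01, 0.06, 0, 0, 0, -1], [-0.006, -0.01, 0.14, 0, 0, 0, -1], [-0.006, -0.01, 0.23, 0, 0, 0, -1], [-0.006, -0.01, 0.31, 0, 0, 0, -1], [-0.006, -0.01, 0.37, 0, 0, 0, -1]]]}}

```text
t: 13.05
position: [0.5814, -0.2188, 0.1884]
orientation: [-0.001, 0.041, 0.999, 0.0]
force: [-0.1, 0.5, -6.9]
opening: 0.126
gripper_force: 59.2
```

{"op": "arm_command", "data": {"motion": [[[0, 0, 0.02, 0, 0, 0, -1], [0, 0, 0.04, 0, 0, 0, -1], [0, 0, 0.06, 0, 0, 0, -1], [0, 0, 0.08, 0, 0, 0, -1], [0, 0, 0.1, 0, 0, 0, -1]]]}}

```text
t: 13.47
position: [0.5823, -0.2191, 0.1757]
orientation: [0.0, 0.041, 0.999, -0.0]
force: [0.7, -0.3, -6.6]
opening: 0.125
gripper_force: 59.1
```

```bash
python3 - <<'E'
from h import *
plan([(.582,-.218,.160,1.49)])
s,t=cam("side"),cam("top")
f=lambda im,x,y,w,h:cv2.resize(im[y:y+h,x:x+w],(400,600),interpolation=cv2.INTER_CUBIC)[:,:,::-1]
cv2.imwrite("pics/d.png",np.hstack([f(t["image"],330,160,80,120),f(s["image"],270,210,100,150)]))
E
```

```text
t 13.47 p [ 0.5823 -0.2191  0.1757] phi 1.489 F [ 0.7 -0.3 -6.6] open 0.125 j [ 0.31  0.6  -0.07  1.67  0.05  0.87  1.71]
[0.003, 0.007, 0.105, -0.0, 0.0001, -0.0001]
```

View pics/d.png

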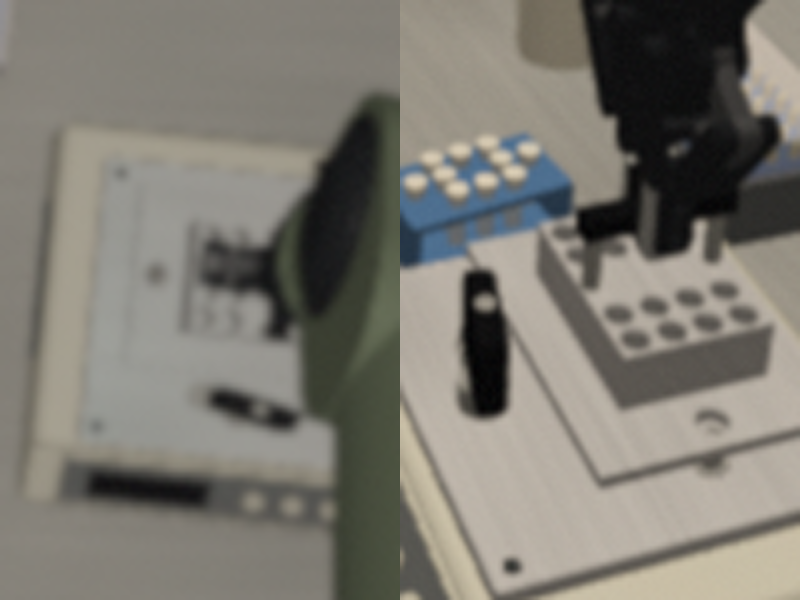

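The pin shows dark in the left hole at top crop (155,272), and the right hole at side crop (712,420) sits over its pin, at (712,465). There is no contact force yet, so I'll lower slowly.

{"op": "arm_command", "data": {"motion": [[[0, 0, 0.012, 0, 0, 0, -1], [0, 0, 0.024, 0, 0, 0, -1], [0, 0, 0.036, 0, 0, 0, -1], [0, 0, 0.048, 0, 0, 0, -1], [0, 0, 0.06, 0, 0, 0, -1]]]}}

```text
t: 13.98
position: [0.5821, -0.219, 0.1664]
orientation: [0.0, 0.041, 0.999, -0.0]
force: [-0.2, 0.5, -6.2]
opening: 0.129
gripper_force: 59.2
```

{"op": "arm_command", "data": {"motion": [[[0, 0, 0.006, 0, 0, 0, -1], [0, 0, 0.012, 0, 0, 0, -1], [0, 0, 0.018, 0, 0, 0, -1], [0, 0, 0.024, 0, 0, 0, -1], [0, 0, 0.03, 0, 0, 0, -1]]]}}

```text
t: 14.4
position: [0.5821, -0.219, 0.162]
orientation: [0.0, 0.041, 0.999, -0.0]
force: [0.9, 0.5, -6.9]
opening: 0.126
gripper_force: 59.2
```

{"op": "arm_command", "data": {"motion": [[[0, 0, 0.005, 0, 0, 0, -1], [0, 0, 0.01, 0, 0, 0, -1], [0, 0, 0.015, 0, 0, 0, -1], [0, 0, 0.02, 0, 0, 0, -1], [0, 0, 0.02, 0, 0, 0, -1]]]}}

```text
t: 14.82
position: [0.5821, -0.219, 0.1592]
orientation: [0.0, 0.041, 0.999, -0.0]
force: [-2.3, 0.5, -1.3]
opening: 0.129
gripper_force: 59.8
```

{"op": "arm_command", "data": {"motion": [[[0, 0, 0.003, 0, 0, 0, -1], [0, 0, 0.006, 0, 0, 0, -1], [0, 0, 0.006, 0, 0, 0, -1], [0, 0, 0.006, 0, 0, 0, -1], [0, 0, 0.006, 0, 0, 0, -1]]]}}

```text
t: 15.23
position: [0.5821, -0.219, 0.1592]
orientation: [0.0, 0.041, 0.999, -0.0]
force: [-7.1, 2.8, 12.9]
opening: 0.124
gripper_force: 61.8
```

Firm contact at the expected height (12.9 N upward), so it's seated. I'll release and lift away.

{"op": "arm_command", "data": {"motion": [[[0, 0, -0.003, 0, 0, 0, -1], [0, 0, -0.003, 0, 0, 0, 0], [0, 0, -0.003, 0, 0, 0, 0], [0, 0, -0.003, 0, 0, 0, 0], [0, 0, -0.003, 0, 0, 0, 0]]]}}

```text
t: 15.65
position: [0.5823, -0.219, 0.1586]
orientation: [0.0, 0.041, 0.999, -0.0]
force: [-0.1, 0.6, -0.4]
opening: 0.506
gripper_force: 0.0
```

{"op": "arm_command", "data": {"motion": [[[0, 0, -0.1, 0, 0, 0, 0], [0, 0, -0.25, 0, 0, 0, 0], [0, 0, -0.45, 0, 0, 0, 0], [0, 0, -0.7, 0, 0, 0, 0], [0, 0, -0.9, 0, 0, 0, 0]]]}}

```text
t: 16.07
position: [0.5822, -0.219, 0.296]
orientation: [0.001, 0.041, 0.999, -0.0]
force: [0.1, -0.9, 0.5]
opening: 0.503
gripper_force: 0.0
```

{"op": "arm_command", "data": {"motion": [[[0.2, 0.3, 0, 0, 0, 0, 0], [0.4, 0.6, 0, 0, 0, 0, 0], [0.6, 0.9, 0, 0, 0, 0, 0], [0.6, 1, 0, 0, 0, 0, 0], [0.6, 1, 0, 0, 0, 0, 0]]]}}

```text
t: 16.48
position: [0.5028, -0.0566, 0.2941]
orientation: [0.0, 0.038, 0.999, 0.001]
force: [0.4, 1.7, 0.3]
opening: 0.501
gripper_force: 0.0
```

```bash
python3 - <<'E'
from h import *
plan([])
s,t=cam("side"),cam("top")
f=lambda im,x,y,w,h:cv2.resize(im[y:y+h,x:x+w],(400,600),interpolation=cv2.INTER_CUBIC)[:,:,::-1]
cv2.imwrite("pics/e.png",np.hstack([f(t["image"],335,165,80,120),f(s["image"],260,220,120,180)]))
E
```

```text
t 16.48 p [ 0.5028 -0.0566  0.2941] phi 1.495 F [0.4 1.7 0.3] open 0.501 j [ 0.11  0.28 -0.14  1.85  0.04  1.01  1.45]
```

View pics/e.png

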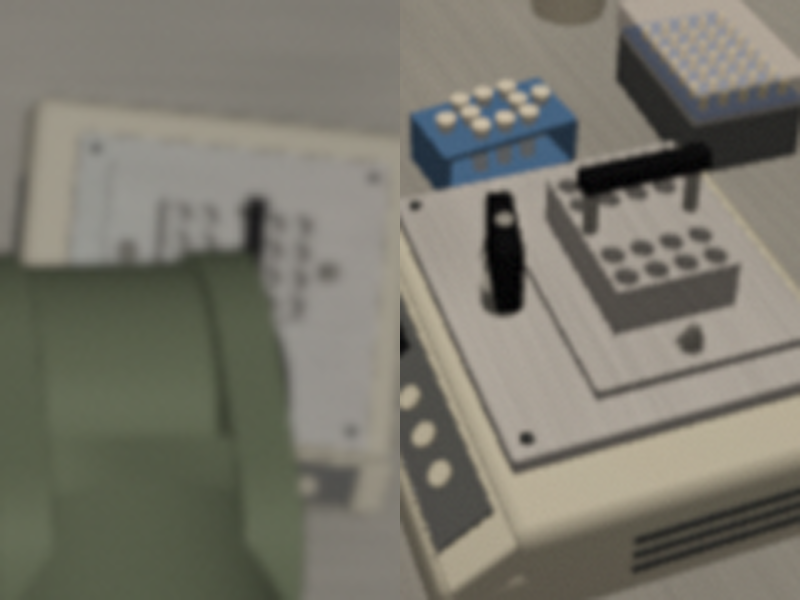

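The block lies flush on the deck. The right pin stands up through its hole at side crop (690,340), and both pins show in the top crop at (127,245) and (328,270). The clamp, at (503,250), is still swung out, the bystanders in these crops haven't moved, and the arm is clear.

```bash
python3 -c "
from rig import manip
print(manip.finish_job())"
```

```text
the job is handed in; nothing more can be done
None
```

I swung the clamp out to about 1.32 rad, lowered the tube block gently over both pins until it sat flush on the deck, and handed the job in with the arm clear; no verdict came back.

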